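# Hang the load hanger on the sprung lever arm

## Robot

A 7-joint arm with a two-finger parallel gripper is mounted at the origin on a cart in front of the work surface, level with it; the furniture and walls round the work are solid. World frame = base frame: x ahead of the robot, y to its left, z up, the work surface at z = 0. Lengths are in m, angles in rad, forces in N, time in s.
With the tool pointing down it reaches from about 0.425 to 1.025 m from the base axis. Payload 9.4 kg.
Tool frame: the origin (TCP) lies midway between the tips of the shut fingers; the grasp point (between the pads) lies behind it (bot.grasp_offset is the z of the grasp point in the tool frame, in m); z points along the fingers, y is the line along which they close (so a half turn about z gives the same grasp; the last joint's range is limited). The gripper opens to 93 mm and grips with 3 to 60 N. Pads are 15 mm wide; open, the fingers measure 128 mm over their backs; the gripper's body (75 mm by 188 mm) begins 65 mm behind the grasp point.
Start: joints at [1.266, 0.599, -0.003, 1.599, 0.002, 0.943, -0.08], TCP at [0.164, -0.706, 0.195] pointing down, gripper open.
Joint ranges: [-2.57, 2.57], [-0.35, 1.97], [-1.29, 1.29], [0.11, 2.56], [-1.05, 4.19], [0.11, 1.86], [-2.63, 2.63]. Speed limits (rad/s): [2.22, 2.22, 3.01, 3.01, 3.14, 3.14, 3.14].

## Interface

Orientations are given as a 3x3 rotation matrix whose columns are the frame's x, y, z axes.
In Python, from cell import bot, cams gives the robot as it stands.
- The arm moves only by the tool apply_moves, never from a script. Its arguments are lists of equal length, an entry for each row: "linear": the shift along the world's x, y, z each as a share of 25 mm, from -1 to 1, a list of three; "rot": the turn, a rotation vector about the world's x, y, z each as a share of 4 degrees, from -1 to 1, a list of three. In form: {"linear": [[tx, ty, tz], ...], "rot": [[wx, wy, wz], ...]}. A call has 1 to 20 rows; each row shifts and turns the commanded pose from where the row before left it; what a row does not reach is not made up. A row lasts 1/12 s, in which the tool goes at most 41.7 mm and 7.16 degrees, less where a joint would pass 70% of its speed; a pose out of reach is approached as far as the arm can. A call with a number of a shift or a turn outside -1 to 1 is refused whole. A call with a gripper value outside its range is refused whole. "hand" is the opening, from 0 (shut) to 1 (fully open), set as the call begins (left out, the last holds). The fingers move at their own pace and stop on an object; "grip_force" is the grip in N (left out, the last holds). Time passes only in rows, so rows that do not move let the fingers close. It gives the time, the measured TCP pose, the force, the opening and the grip force at its end, in the units of the state.
- bot.state(): the state, without advancing time (a new reading comes with each control period).
- cams.read_camera(name): name is "side" or "top"; returns the picture (480x640x3 uint8, blue, green, red); there is no depth.
- cams.camera_params(name): a dict with "vfov" (degrees; the focal length in pixels is half the picture's height over the tangent of half this angle, whatever the lens; pixels are square), "cx", "cy" (the principal point, pixels), "k1" (the pictures are not rectified: a ray, as slopes to the right and down, at radius r is drawn at 1 + k1 r^2 times it, then the intrinsics apply), "R" (3x3) and "t" (3): a world point X has camera coordinates R X + t. Camera axes: x right, y down, z forward; pixel columns grow to the right and rows downward; lengths in m; the calibration is good to about 2 mm. A picture is of the moment at which its call begins. camera_params takes no time and is no camera call.
- bot.job_done(): hands the job in; it is judged then, once.
The state is a dict: "t": time; "joints": joint angles; "qvel": joint speeds; "tau": joint torques, N m; "tcp_pos": TCP position; "tcp_rot": TCP orientation; "ft_force": force on the tool from outside, world axes, zero at the start; "torque": the same for the moment, N m; "grip_width": finger opening in m; "grip_force": force on a finger pad.
Only numpy, scipy, OpenCV 4.12 (cv2) and the standard library are available. Lean on these libraries where they do the work, as an engineer would, in place of code of your own. Each camera call takes 0.05 s, during which the arm holds its last target. There are 200 camera calls.

## Task

Take the C-shaped load hanger by its black grip and hang it on the forked end of the loading frame's lever arm, its hook over the steel cross pin between the fork's two cheeks. Let the spring arm take up the weight gradually before you let go, so that the arm neither drops nor bounces, and never press or jam the hanger hard on the arm. Leave the hanger hanging freely and still, and do not disturb the timer, the cardboard box or the white bottle standing near.

Things in the scene. Friction and masses are not known exactly. Their poses are not given: they have to be found in the camera images.
- load_hanger: load hanger: steel C of flat bar 8 mm thick (y) on a round pan 76 mm across with two brass weights; 178 mm tall, 0.2 to 0.7 kg, unknown. Origin: centre of the pan's underside, on which it stands; z up, the C lies in x-z and opens to +x: clear inside from z = 48 to 108 mm, back to x = -38 mm. Hangs within a few degrees of upright, its weight nearly under the hook, far off the grip
- hook_seat (a point): top of the hanger's notch, to rest on the pin: 125 mm above the pan's centre; axes as the hanger's. The notch opens downward, is 12 mm wide in x, and lies between a front lip (x = +6 to +16 mm, reaching 17 mm below the seat) and a rear tooth (x = -16 to -6 mm, 10 mm below), both round-ended. The upper limb over it is 12 mm high and runs from x = -52 to +16 mm
- hanger_grip (a point): middle of the hanger's black grip, 16 mm thick along the hanger's y, 24 mm wide along its x, 44 mm tall, at the upper back corner of the C: 45 mm behind the hook seat (-x) and 29 mm above it; axes as the hanger's. Nothing stands above it
- load_frame: loading frame fixed to the bench: grey base plate 170 x 116 x 12 mm, blue column, aluminium strut with a spring under the arm. Origin under the centre of the base plate; -x points along the lever arm to its forked end, z up
- pin_top (a point): top of the steel cross pin (8 mm thick, along y) in the fork at the arm's end; 194 mm high unloaded, moves and tilts with the arm, axes as the frame's. The fork's cheeks (outer width 26 mm) leave a slot 13 mm wide in y, open above, below and in front, from 16 mm before (-x) to 26 mm behind the pin; their round tops stand 8 mm above the pin's top. The hook goes in from above, lip behind the pin
- load_arm (a joint): lever arm angle, rad: 0 = unloaded, level, at its upper stop; grows as the fork sinks (0.1 rad = 17 mm; hinge 170 mm behind the pin, 190 mm high); lower stop 0.30. The pin sinks on an arc, at 0.2 rad 3.4 mm nearer the column (+x). Sprung: begins to sink at about 1 N on the pin; under the hanger it settles between 0.04 and 0.22 with the unknown weight. Lightly damped: bounces if loaded suddenly
- timer: white lab timer 58 x 68 x 18 mm lying on the bench, bystander; origin at its underside
- sample_box: small white-grey cardboard box 60 x 90 x 45 mm, bystander; origin at its underside
- white_bottle: white plastic bottle with red cap, 55 mm across, 111 mm tall, bystander; origin at its underside
Not all that is in view belongs to the job. Several things have the shape of the load_hanger; the one meant has the colours described above.

How it is judged:
By the outcome, as a careful person would: the job done as asked, in the order asked, and still so for the second after the job is handed in, with the robot touching nothing.
It also fails if it takes over 72 s, if anything falls off the work surface, if the arm or the gripper's body presses on something with over 40 N, if the wrist force passes 120 N, or if a joint passes its speed limit or range.

## Working session

There is one attempt and no reset: what is moved stays moved. The work goes in short steps, Python scripts to look and compute and a tool call to move; the robot and the scene stay as the last step left them, time stands still between calls to the robot, and variables do not carry over. Pictures are saved under pics/ and viewed, at most 11 in all, crops included, and the job is handed in when it is done.

Besides the shell and the picture viewer there is one more tool, called after "Call:" in YAML: its name, and indented under it one key for each argument. apply_moves: Moves the arm, as the interface text tells. Shift numbers are shares of 25 mm and turn numbers shares of 4 degrees, none past 1 either way. Its arguments: {"type":"object","properties":{"linear":{"type":"array","items":{"type":"array","items":{"type":"number"}}},"rot":{"type":"array","items":{"type":"array","items":{"type":"number"}}},"hand":{"type":"number"},"grip_force":{"type":"number"}},"required":["linear","rot"]}

```bash
ls; mkdir -p pics; python3 - <<'E'
from cell import bot,cams
import cv2
for n in("side","top"):
    cv2.imwrite(f"pics/{n}0.png",cams.read_camera(n)); print(n,cams.camera_params(n))
s=bot.state();print(s["t"],s["tcp_pos"],s["tcp_rot"],s["ft_force"],s["grip_width"],bot.grasp_offset)
E
```

```text
pics
side {'vfov': 54.5677996814541, 'cx': 319.2821284341626, 'cy': 245.95519423774428, 'k1': -0.05770533715558251, 'R': array([[-0.89110097, -0.45356588, -0.01473257],
       [-0.20024913,  0.42213893, -0.88413744],
       [ 0.40723376, -0.78490555, -0.46699459]]), 't': array([0.36537882, 0.31554659, 0.50735038])}
top {'vfov': 52.56980024604336, 'cx': 318.36505823467303, 'cy': 242.25366700484375, 'k1': -0.09863521879290024, 'R': array([[-0.00646025, -0.99992733,  0.01017799],
       [-0.99076126,  0.00502156, -0.13552458],
       [ 0.13546362, -0.01095949, -0.99072171]]), 't': array([-0.261416  ,  0.53639101,  0.98319064])}
0.1 [ 0.16363767 -0.705811    0.19375124] [[ 9.74143706e-01  2.25928880e-01 -4.25005137e-04]
 [ 2.25929251e-01 -9.74142807e-01  1.32891337e-03]
 [-1.13775789e-04 -1.39057368e-03 -9.99999027e-01]] [ 0.5902317  -0.07345195 -0.32631255] 0.09284055301019566 -0.0188
```

View pics/side0.png

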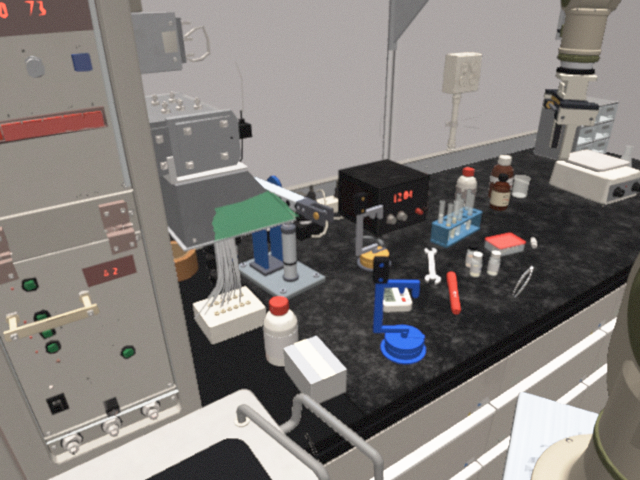

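View pics/top0.png

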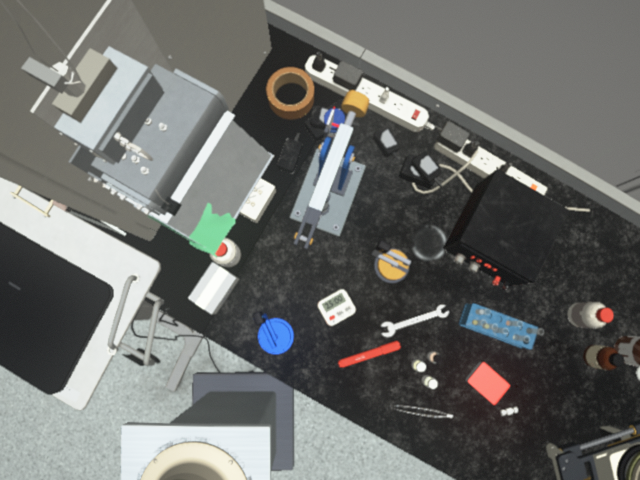

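Two things have the hanger's shape: blue with a blue pan (side 400,320; top 275,335), and steel with brass weights (side 370,240; top 393,262). The steel and brass one fits the description. I'll confirm it in an enlarged composite of both views, with the fork.

```bash
python3 - <<'E'
import cv2,numpy as np
s=cv2.imread("pics/side0.png");t=cv2.imread("pics/top0.png")
f=lambda im,x,y,w,h,k:cv2.resize(im[y:y+h,x:x+w],None,fx=k,fy=k,interpolation=cv2.INTER_CUBIC)
a=f(s,230,170,200,110,4)          # 800x440? 
b=f(t,285,90,150,200,4)
cv2.imwrite("pics/c1.png",f(s,250,170,160,120,5)); cv2.imwrite("pics/c2.png",f(t,280,180,160,120,5))
E
```

```text
(no output)
```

View pics/c1.png

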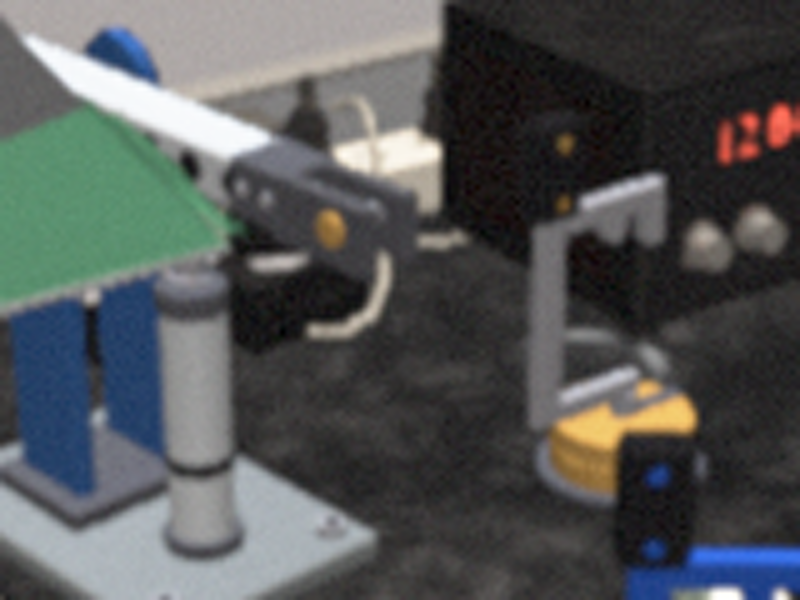

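View pics/c2.png

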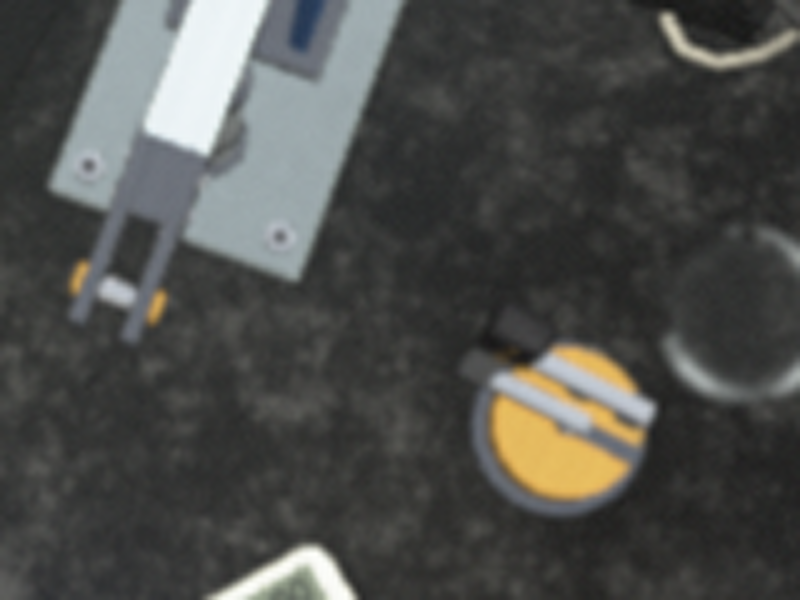

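The crops confirm it. The steel C with its brass pan weight and black grip is the target, with the notch near side crop (633,215) and the pan at (620,463). The fork pin is at top crop (118,292). Next I fit both poses.

```bash
cat >h.py <<'E'
import numpy as np,cv2
from cell import bot,cams
from scipy.optimize import least_squares
P={n:cams.camera_params(n) for n in("side","top")}
def proj(n,X):
    p=P[n];c=np.atleast_2d(X)@p["R"].T+p["t"];s=c[:,:2]/c[:,2:];s=s*(1+p["k1"]*(s**2).sum(1,keepdims=True))
    return s*240/np.tan(np.radians(p["vfov"]/2))+[p["cx"],p["cy"]]
def place(q,L):  # q=x,y,yaw ; L local pts
    c,s=np.cos(q[2]),np.sin(q[2]);L=np.atleast_2d(L).astype(float)
    z=q[3] if len(q)>3 else 0
    return L@np.array([[c,s,0],[-s,c,0],[0,0,1]])+[q[0],q[1],z]
def tri(a,b): # side px, top px
    r=least_squares(lambda X:np.r_[proj("side",X)[0]-a,proj("top",X)[0]-b],[.6,0.1,.1]);return r.x,np.abs(r.fun).max()
S=lambda u,v:(250+u/5-.4,170+v/5-.4)
T=lambda u,v:(280+u/5-.4,180+v/5-.4)
E
cat >fit.py <<'E'
from h import *
H=[("top",(.016,0,.137),T(648,413)),("top",(-.033,0,.137),T(549,365)),("top",(-.045,0,.176),T(523,326)),("top",(0,0,.003),T(560,432)),
("side",(.016,0,.137),S(663,177)),("side",(.011,0,.108),S(652,245)),("side",(-.011,0,.115),S(615,245)),("side",(0,0,.003),S(621,463))]
def res(D,q): return np.concatenate([proj(n,place(q,l))[0]-p for n,l,p in D])
h=min((least_squares(lambda q:res(H,q),[.6,.0,a],loss="soft_l1") for a in(-2,-1,0,1,2,3)),key=lambda r:r.cost)
print("hanger",h.x,np.degrees(h.x[2]));print(res(H,h.x).reshape(-1,2).round(1).tolist())
F=[("top",(0,0,.190),T(118,291.5)),("top",(0,.0165,.190),T(155,307)),("top",(0,-.0165,.190),T(81,276)),
("top",(-.016,.00975,.190),T(132,338)),("top",(-.016,-.00975,.190),T(80,318))]
F=[(n,(l[0],-l[1],l[2]),p) for n,l,p in F]
f0=None
for sg in(1,-1):
  G=[(n,(l[0],sg*l[1],l[2]),p) for n,l,p in F]
  for a in(-2,-1,0,1,2,3):
    r=least_squares(lambda q:res(G,q),[.7,.1,a],loss="soft_l1")
    if f0 is None or r.cost<f0[0].cost:f0=(r,G,sg)
r,G,sg=f0
print("pin",r.x,np.degrees(r.x[2]),sg);print(res(G,r.x).reshape(-1,2).round(1).tolist())
for y in(-.0165,.0165):print("head in side",proj("side",place(r.x,(0,y,.190))),"obs",S(330,229))
pl=lambda p,z:least_squares(lambda X:proj("top",(X[0],X[1],z))[0]-p,[.7,.1]).x
a,b=pl(T(52,187),.012),pl(T(298,280),.012);d=b-a;print("plate edge",np.linalg.norm(d),np.degrees(np.arctan2(d[1],d[0])), "mid",(a+b)/2)
print("cloth/shelf pts",tri((295,212),(268,157)),tri((295,212),(233,222)),tri((213,235),(190,250)))
print("bottle top",tri((279,303),(222,250)), "box",pl((212,290),.045))
print("cam side",-P["side"]["R"].T@P["side"]["t"],"top",-P["top"]["R"].T@P["top"]["t"])
E
python3 fit.py
```

```text
hanger [ 0.48808387 -0.42282059  4.22224051] 241.9165613242223
[[0.9, 0.9], [-2.3, -1.4], [0.3, 0.8], [-0.2, -0.6], [0.2, 0.1], [-0.0, -0.4], [-0.4, -0.8], [0.3, 0.2]]
pin [ 0.52274832 -0.23660496 -0.37165153] -21.29406415407216 1
[[0.5, -0.4], [1.7, -0.2], [-0.7, -0.6], [-0.5, 0.6], [-0.3, 0.7]]
head in side [[328.50052903 210.91353543]] obs (315.6, 215.4)
head in side [[314.53652175 216.168563  ]] obs (315.6, 215.4)
plate edge 0.11407329582605387 -111.25374492343644 mid [ 0.57336478 -0.25674077]
cloth/shelf pts (array([ 0.61654805, -0.1995275 ,  0.20220282]), np.float64(30.373516345462747)) (array([ 0.52707681, -0.12570329,  0.23887831]), np.float64(9.122049078276973)) (array([ 0.54118034, -0.01703968,  0.23493543]), np.float64(26.283957663871774))
bottle top (array([ 0.51407193, -0.07322256,  0.10444069]), np.float64(1.355413886183328)) box [ 0.43545791 -0.04404085]
cam side [0.18216716 0.43074099 0.52129941] top [ 0.39656006 -0.25331526  1.04942316]
```

```bash
cat >>h.py <<'E'
def ray(n,px):
    p=P[n];f=240/np.tan(np.radians(p["vfov"]/2));d=(np.array(px)-[p["cx"],p["cy"]])/f
    s=d.copy()
    for _ in range(20): s=d/(1+p["k1"]*(s@s))
    R=p["R"];v=R.T@np.r_[s,1];return -R.T@p["t"],v/np.linalg.norm(v)
E
python3 - <<'E'
from h import *
for px in((295,212),(190,243),(240,160),(238,226)):
    c,v=ray("side",px);print(px)
    for z in(.2,.23,.26,.29,.32,.36,.4,.45):
        X=c+v*(z-c[2])/v[2]; print("  ",z,X[:2].round(3),proj("top",X)[0].round(0))
im=cv2.imread("pics/side0.png")[90:330,130:350];t=cv2.imread("pics/top0.png")[90:330,130:310]
im=cv2.resize(im,None,fx=1.8,fy=1.8);t=cv2.resize(t,None,fx=1.8,fy=1.8)
cv2.imwrite("pics/c3.png",np.hstack([im,t]))
E
```

```text
(295, 212)
   0.2 [ 0.557 -0.203] [284. 218.]
   0.23 [ 0.522 -0.144] [249. 235.]
   0.26 [ 0.487 -0.085] [210. 253.]
   0.29 [ 0.452 -0.025] [168. 274.]
   0.32 [0.417 0.034] [124. 295.]
   0.36 [0.37  0.113] [ 59. 327.]
   0.4 [0.324 0.192] [-10. 361.]
   0.45 [0.265 0.29 ] [-100.  405.]
(190, 243)
   0.2 [ 0.644 -0.034] [192. 171.]
   0.23 [0.601 0.01 ] [162. 191.]
   0.26 [0.558 0.053] [130. 212.]
   0.29 [0.515 0.096] [ 96. 235.]
   0.32 [0.472 0.14 ] [ 59. 259.]
   0.36 [0.414 0.198] [  6. 296.]
   0.4 [0.357 0.255] [-50. 335.]
   0.45 [0.285 0.328] [-122.  389.]
(240, 160)
   0.2 [ 0.82  -0.409] [395.  80.]
   0.23 [ 0.761 -0.331] [356. 103.]
   0.26 [ 0.701 -0.252] [312. 128.]
   0.29 [ 0.641 -0.174] [264. 156.]
   0.32 [ 0.582 -0.095] [211. 188.]
   0.36 [0.502 0.009] [132. 235.]
   0.4 [0.423 0.114] [ 46. 289.]
   0.45 [0.324 0.244] [-70. 362.]
(238, 226)
   0.2 [ 0.613 -0.115] [236. 187.]
   0.23 [ 0.573 -0.064] [203. 206.]
   0.26 [ 0.533 -0.013] [168. 226.]
   0.29 [0.492 0.038] [130. 248.]
   0.32 [0.452 0.089] [ 90. 272.]
   0.36 [0.398 0.157] [ 31. 307.]
   0.4 [0.345 0.225] [-31. 344.]
   0.45 [0.278 0.31 ] [-112.  395.]
```

View pics/c3.png

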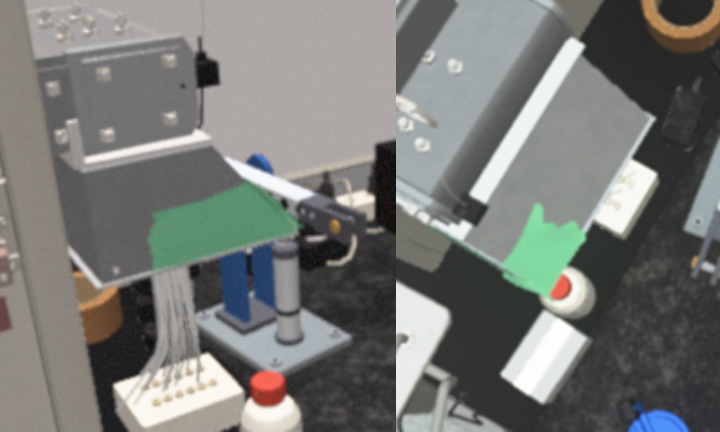

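The panel corner is near (.49,-.09,.257), which leaves about 20 mm of lateral clearance for the gripper body at the fork. Next I check the blue hanger, beaker, black box and strut, and compute the moves.

```bash
cat > m.py <<'E'
from h import *
from scipy.spatial.transform import Rotation as R
def plan(pos,yaw_y):
    s=bot.state();cur=np.array(s["tcp_rot"]);a=np.radians(yaw_y);y=np.array([np.cos(a),np.sin(a),0]);z=np.array([0,0,-1.]);tgt=np.c_[np.cross(y,z),y,z]
    rv=R.from_matrix(tgt@cur.T).as_rotvec()
    print("t",round(s["t"],2),"tcp",np.round(s["tcp_pos"],4),"y-yaw",round(np.degrees(np.arctan2(cur[1,1],cur[0,1])),2),"F",np.round(s["ft_force"],2),"w",round(s["grip_width"],4),"gf",round(s["grip_force"],1),"q",np.round(s["joints"],2))
    print("shift units",((np.array(pos)-s["tcp_pos"])/.025).round(3),"turn units",(np.degrees(rv)/4).round(3))
E
python3 - <<'E'
from m import *
pl=lambda n,p,z:(lambda c,v:(c+v*(z-c[2])/v[2]).round(3))(*ray(n,p))
print("blue pan",pl("side",(404,347),0.003),pl("top",(276,337),0.003)," grip",tri((382,262),(264,316)))
print("strut base",pl("side",S(203,540),.012))
print("black box near top corner",tri((345,213),(447,247)),[pl("top",(447,247),z) for z in(.05,.1,.15)])
for z in(.05,.08,.1,.13):print("beaker",z,pl("top",(430,243),z))
print("blkbox side top-left",[pl("side",(339,178),z) for z in(.05,.08,.1,.13)])
plan([.509,-.383,.26],-28.1)
E
```

```text
blue pan [ 0.339 -0.176  0.003] [ 0.337 -0.174  0.003]  grip (array([ 0.38307258, -0.16424654,  0.16380852]), np.float64(0.34742560178148096))
strut base [ 0.617 -0.274  0.012]
black box near top corner (array([ 0.55228322, -0.51761542,  0.06840822]), np.float64(19.24030497539428)) [array([ 0.522, -0.534,  0.05 ]), array([ 0.516, -0.52 ,  0.1  ]), array([ 0.509, -0.506,  0.15 ])]
beaker 0.05 [ 0.53  -0.498  0.05 ]
beaker 0.08 [ 0.526 -0.491  0.08 ]
beaker 0.1 [ 0.524 -0.486  0.1  ]
beaker 0.13 [ 0.52  -0.478  0.13 ]
blkbox side top-left [array([ 0.738, -0.775,  0.05 ]), array([ 0.702, -0.699,  0.08 ]), array([ 0.679, -0.648,  0.1  ]), array([ 0.643, -0.571,  0.13 ])]
t 0.1 tcp [ 0.1636 -0.7058  0.1938] y-yaw -76.94 F [ 0.59 -0.07 -0.33] w 0.0928 gf 0.0 q [ 1.27  0.6  -0.    1.6   0.    0.94 -0.08]
shift units [13.814 12.912  2.65 ] turn units [-0.015 -0.014 12.211]
```

Call:
apply_moves:
  linear:
    - [0.2,0.2,0.8]
    - [0.6,0.5,0.8]
    - [0.9,0.85,0.5]
    - [0.93,0.88,0.2]
    - [0.93,0.88,0.2]
    - [0.93,0.88,0.15]
    - [0.93,0.88,0]
    - [0.93,0.88,0]
    - [0.93,0.88,0]
    - [0.93,0.88,0]
    - [0.93,0.88,0]
    - [0.93,0.88,0]
    - [0.93,0.88,0]
    - [0.93,0.87,0]
    - [0.93,0.8,0]
    - [0.6,0.5,0]
    - [0.284,0.252,0]
    - [0,0,0]
    - [0,0,0]
  rot:
    - [0,0,0.7]
    - [0,0,0.8]
    - [0,0,0.8]
    - [0,0,0.8]
    - [0,0,0.8]
    - [0,0,0.8]
    - [0,0,0.8]
    - [0,0,0.8]
    - [0,0,0.8]
    - [0,0,0.8]
    - [0,0,0.8]
    - [0,0,0.8]
    - [0,0,0.8]
    - [0,0,0.8]
    - [0,0,0.7]
    - [0,0,0.411]
    - [0,0,0]
    - [0,0,0]
    - [0,0,0]
  hand: 0.5
  grip_force: 20

```text
t: 1.68
tcp_pos: [0.5064, -0.388, 0.2605]
tcp_rot: [[0.473, 0.881, -0.001], [0.881, -0.473, -0.0], [-0.001, -0.001, -1.0]]
ft_force: [-0.1, -1.2, 0.1]
grip_width: 0.0466
grip_force: 0.0
```

```bash
python3 - <<'E'
from m import *
plan([.509,-.383,.135],-28.1)
s=cams.read_camera("side")[130:290,290:460];t=cams.read_camera("top")[190:350,310:480]
cv2.imwrite("pics/d1.png",cv2.resize(np.hstack([s,t]),None,fx=2.35,fy=2.35,interpolation=2))
E
```

```text
t 1.68 tcp [ 0.5064 -0.388   0.2605] y-yaw -28.21 F [-0.14 -1.15  0.06] w 0.0466 gf 0.0 q [ 0.76  0.44 -0.28  1.72  0.14  1.   -0.07]
shift units [ 0.105  0.199 -5.018] turn units [ 0.007 -0.016  0.027]
```

View pics/d1.png

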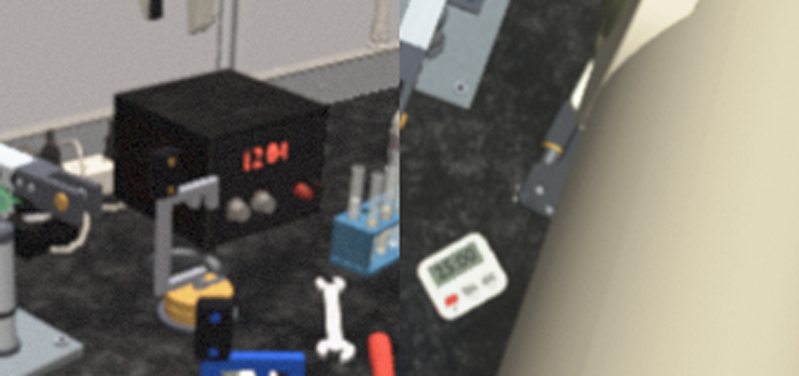

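The fingertips are above the hanger grip (side about (366,135) against the grip at (361,203)), and the grip is undisturbed. I descend in two steps.

Call:
apply_moves:
  linear:
    - [0.1,0.2,0]
    - [0,0,-0.4]
    - [0,0,-0.6]
    - [0,0,-0.6]
    - [0,0,-0.4]
    - [0,0,-0.2]
    - [0,0,0]
    - [0,0,0]
    - [0,0,0]
  rot:
    - [0,0,0]
    - [0,0,0]
    - [0,0,0]
    - [0,0,0]
    - [0,0,0]
    - [0,0,0]
    - [0,0,0]
    - [0,0,0]
    - [0,0,0]

```text
t: 2.53
tcp_pos: [0.5102, -0.3822, 0.2064]
tcp_rot: [[0.471, 0.882, 0.001], [0.882, -0.471, -0.001], [-0.0, 0.001, -1.0]]
ft_force: [-0.3, 0.1, 0.1]
grip_width: 0.0466
grip_force: 0.0
```

```bash
python3 - <<'E'
from m import *
plan([.509,-.383,.135],-28.1)
s=bot.state();p=np.array(s["tcp_pos"]);y=np.array(s["tcp_rot"])[:,1]
print("tips side",proj("side",[p,p+.023*y,p-.023*y]).round(1).tolist(),"grip side",proj("side",place([.4881,-.4228,4.2222],[(-.045,0,.176),(-.057,0,.176),(-.033,0,.176)])).round(1).tolist())
im=cams.read_camera("side")[140:290,290:440]
cv2.imwrite("pics/d2.png",cv2.resize(im,None,fx=4,fy=4,interpolation=2))
E
```

```text
t 2.53 tcp [ 0.5102 -0.3822  0.2064] y-yaw -28.11 F [-0.26  0.1   0.14] w 0.0466 gf 0.0 q [ 0.74  0.49 -0.28  1.79  0.17  0.88 -0.1 ]
shift units [-0.047 -0.031 -2.856] turn units [0.008 0.011 0.002]
tips side [[360.3, 180.0], [353.0, 176.9], [367.8, 183.2]] grip side [[360.5, 194.3], [355.8, 195.6], [365.1, 193.0]]
```

View pics/d2.png

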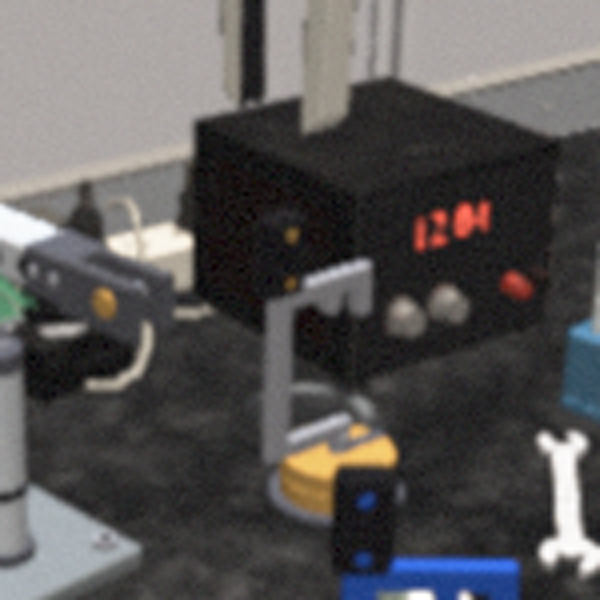

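The fingers straddle the grip line (near tip about (371,172), far tip about (352,165), grip x 354–366). I descend and close gently, then tighten.

Call:
apply_moves:
  linear:
    - [-0.05,-0.03,-0.3]
    - [0,0,-0.5]
    - [0,0,-0.5]
    - [0,0,-0.5]
    - [0,0,-0.5]
    - [0,0,-0.35]
    - [0,0,-0.2]
    - [0,0,0]
    - [0,0,0]
    - [0,0,0]
  rot:
    - [0,0,0]
    - [0,0,0]
    - [0,0,0]
    - [0,0,0]
    - [0,0,0]
    - [0,0,0]
    - [0,0,0]
    - [0,0,0]
    - [0,0,0]
    - [0,0,0]

```text
t: 3.42
tcp_pos: [0.5089, -0.3829, 0.1349]
tcp_rot: [[0.471, 0.882, 0.001], [0.882, -0.471, -0.0], [-0.0, 0.001, -1.0]]
ft_force: [-0.5, -0.9, 0.1]
grip_width: 0.0468
grip_force: 0.0
```

Call:
apply_moves:
  linear:
    - [0,0,0]
    - [0,0,0]
    - [0,0,0]
    - [0,0,0]
    - [0,0,0]
    - [0,0,0]
    - [0,0,0]
    - [0,0,0]
    - [0,0,0]
    - [0,0,0]
    - [0,0,0]
    - [0,0,0]
  rot:
    - [0,0,0]
    - [0,0,0]
    - [0,0,0]
    - [0,0,0]
    - [0,0,0]
    - [0,0,0]
    - [0,0,0]
    - [0,0,0]
    - [0,0,0]
    - [0,0,0]
    - [0,0,0]
    - [0,0,0]
  hand: 0
  grip_force: 5

```text
t: 4.42
tcp_pos: [0.5089, -0.3828, 0.1347]
tcp_rot: [[0.471, 0.882, 0.001], [0.882, -0.471, -0.0], [0.0, 0.001, -1.0]]
ft_force: [1.5, -1.0, 1.4]
grip_width: 0.0159
grip_force: 5.0
```

Call:
apply_moves:
  linear:
    - [0,0,0]
    - [0,0,0]
    - [0,0,0]
    - [0,0,0]
    - [0,0,0]
    - [0,0,0]
    - [0,0,0.1]
    - [0,0,0.15]
    - [0,0,0.25]
    - [0,0,0.25]
    - [0,0,0.15]
    - [0,0,0.1]
    - [0,0,0]
    - [0,0,0]
    - [0,0,0]
    - [0,0,0]
    - [0,0,0]
    - [0,0,0]
  rot:
    - [0,0,0]
    - [0,0,0]
    - [0,0,0]
    - [0,0,0]
    - [0,0,0]
    - [0,0,0]
    - [0,0,0]
    - [0,0,0]
    - [0,0,0]
    - [0,0,0]
    - [0,0,0]
    - [0,0,0]
    - [0,0,0]
    - [0,0,0]
    - [0,0,0]
    - [0,0,0]
    - [0,0,0]
    - [0,0,0]
  grip_force: 58

```text
t: 5.92
tcp_pos: [0.5085, -0.3826, 0.1593]
tcp_rot: [[0.471, 0.882, -0.0], [0.882, -0.471, 0.0], [0.0, -0.0, -1.0]]
ft_force: [0.1, 0.4, -5.2]
grip_width: 0.0155
grip_force: 58.0
```

```bash
python3 - <<'E'
from m import *
plan([.509,-.383,.36],68.7)
print(np.round(bot.state()["torque"],2))
im=cams.read_camera("side")[130:280,290:440]
cv2.imwrite("pics/d3.png",cv2.resize(im,None,fx=4,fy=4,interpolation=2))
E
```

```text
t 5.92 tcp [ 0.5085 -0.3826  0.1593] y-yaw -28.1 F [ 0.06  0.43 -5.25] w 0.0155 gf 58.0 q [ 0.73  0.54 -0.26  1.83  0.19  0.79 -0.12]
shift units [ 0.021 -0.015  8.029] turn units [ 2.0000e-03 -7.0000e-03  2.4201e+01]
[ 0.1  -0.16  0.02]
```

View pics/d3.png

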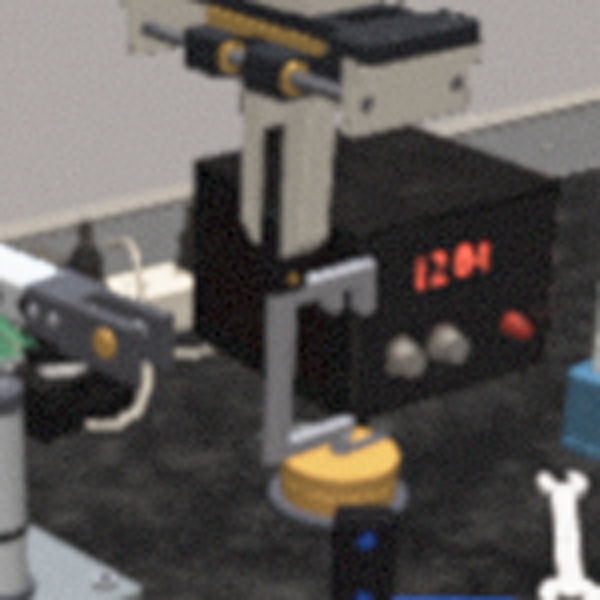

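The hanger is lifted, about 5.2 N or 0.53 kg. It seems to have tilted a few degrees nose-down in the pads (limb tip at (384,196), pan centre about (375,252)). I measure the tilt by image registration.

```bash
cat > tilt.py <<'E'
from m import *
from scipy.spatial.transform import Rotation as R
G=np.array([-.045,0,.154])
def grid(x0,x1,z0,z1,y=.004): 
    a,b=np.meshgrid(np.arange(x0,x1,.001),np.arange(z0,z1,.001));return np.c_[a.ravel(),0*a.ravel()+y,b.ravel()]
L=np.vstack([grid(-.032,.022,.10,.142),grid(-.058,-.03,.05,.128),grid(-.03,.01,.05,.105)])
def samp(im,p): return cv2.remap(im,p[:,0].astype(np.float32)[None],p[:,1].astype(np.float32)[None],cv2.INTER_LINEAR)[0]
pre=cv2.GaussianBlur(cv2.imread("pics/side0.png"),(0,0),.8)
h0=[.4881,-.4228,4.2222]
def W(q,pose,L): # q=tilt,dx,dz ; pose=x,y,yaw,z of hanger frame if untilted
    return place(pose,G+(L-G)@R.from_euler("y",q[0]).as_matrix().T+[q[1],0,q[2]])
def measure(post,pose):
    post=cv2.GaussianBlur(post,(0,0),.8);A=samp(pre,proj("side",place(h0,L))).astype(float)
    def f(q):
        B=samp(post,proj("side",W(q,pose,L))).astype(float);a=A-A.mean(0);b=B-B.mean(0)
        return -(a*b).sum()/np.sqrt((a*a).sum()*(b*b).sum())
    from scipy.optimize import brute,fmin
    return brute(f,[(-.1,.3),(-.004,.004),(-.004,.004)],Ns=17,full_output=True,finish=fmin)[:2]
E
python3 - <<'E'
from tilt import *
print(measure(cv2.imread("pics/side0.png"),h0+[0]))
print(measure(cams.read_camera("side"),[.4881-.0004,-.4228+.0002,4.2222,.0246]))
E
```

```text
(array([0., 0., 0.]), np.float64(-1.0))
(array([0.0458831 , 0.00244814, 0.00100601]), np.float64(-0.8929228280071219))
```

Call:
apply_moves:
  linear:
    - [0,0,0.2]
    - [0,0,0.4]
    - [0,0,0.6]
    - [0,0,0.6]
    - [0,0,0.6]
    - [0,0,0.6]
    - [0,0,0.6]
    - [0,0,0.6]
    - [0,0,0.6]
    - [0,0,0.6]
    - [0,0,0.6]
    - [0,0,0.6]
    - [0,0,0.6]
    - [0,0,0.4]
    - [0,0,0.2]
    - [0,0,0]
    - [0,0,0]
    - [0,0,0]
    - [0,0,0]
    - [0,0,0]
  rot:
    - [0,0,0]
    - [0,0,0]
    - [0,0,0]
    - [0,0,0]
    - [0,0,0.1]
    - [0,0,0.2]
    - [0,0,0.35]
    - [0,0,0.5]
    - [0,0,0.6]
    - [0,0,0.6]
    - [0,0,0.6]
    - [0,0,0.6]
    - [0,0,0.6]
    - [0,0,0.6]
    - [0,0,0.6]
    - [0,0,0.6]
    - [0,0,0.6]
    - [0,0,0.6]
    - [0,0,0.6]
    - [0,0,0.6]

```text
t: 7.68
tcp_pos: [0.5082, -0.3825, 0.3555]
tcp_rot: [[-0.094, 0.996, 0.0], [0.996, 0.094, -0.0], [-0.0, 0.0, -1.0]]
ft_force: [-0.5, 0.2, -5.2]
grip_width: 0.0158
grip_force: 58.0
```

Call:
apply_moves:
  linear:
    - [0,0,0]
    - [0,0,0]
    - [0,0,0]
    - [0,0,0]
    - [0,0,0]
    - [0,0,0]
    - [0,0,0]
    - [0,0,0]
    - [0,0,0]
    - [0,0,0]
    - [0,0,0]
    - [0,0,0]
    - [0,0,0]
    - [0,0,0]
    - [0,0,0]
    - [0,0,0]
    - [0,0,0]
    - [0,0,0]
    - [0,0,0]
    - [0,0,0]
  rot:
    - [0,0,0.7]
    - [0,0,0.7]
    - [0,0,0.7]
    - [0,0,0.7]
    - [0,0,0.7]
    - [0,0,0.7]
    - [0,0,0.7]
    - [0,0,0.7]
    - [0,0,0.7]
    - [0,0,0.7]
    - [0,0,0.7]
    - [0,0,0.7]
    - [0,0,0.7]
    - [0,0,0.7]
    - [0,0,0.7]
    - [0,0,0.7]
    - [0,0,0.7]
    - [0,0,0.7]
    - [0,0,0.6]
    - [0,0,0.4]

```text
t: 9.35
tcp_pos: [0.5081, -0.3827, 0.3553]
tcp_rot: [[-0.864, 0.503, -0.0], [0.503, 0.864, -0.001], [-0.0, -0.001, -1.0]]
ft_force: [0.3, 0.6, -5.6]
grip_width: 0.016
grip_force: 58.0
```

```bash
python3 - <<'E'
from m import *
c,s=np.cos(-.3717),np.sin(-.3717);d=np.array([c,s,0]);pin=np.array([.5227,-.2366,.194])
pre=pin-d*(.07+.045)+[0,0,.030+.029-.0188]
print("pre",pre); plan(list(pre[:2])+[.345],68.7)
E
```

```text
pre [ 0.41555321 -0.19483202  0.2342    ]
t 9.35 tcp [ 0.5081 -0.3827  0.3553] y-yaw 59.81 F [ 0.26  0.57 -5.61] w 0.016 gf 58.0 q [ 0.99  0.42 -0.65  1.58  0.27  1.23  1.34]
shift units [-3.702  7.517 -0.414] turn units [ 0.01  -0.003  2.223]
```

Call:
apply_moves:
  linear:
    - [-0.2,0.2,0]
    - [-0.3,0.4,0]
    - [-0.3,0.6,0]
    - [-0.3,0.6,0]
    - [-0.3,0.6,0]
    - [-0.3,0.6,0]
    - [-0.3,0.6,0]
    - [-0.3,0.6,0]
    - [-0.3,0.6,0]
    - [-0.3,0.6,0]
    - [-0.3,0.6,0]
    - [-0.2,0.6,0]
    - [-0.2,0.6,0]
    - [-0.1,0.5,0]
    - [0,0.2,0]
    - [0,0.2,0]
    - [0,0,0]
    - [0,0,0]
    - [0,0,0]
    - [0,0,0]
  rot:
    - [0,0,0.2]
    - [0,0,0.2]
    - [0,0,0.2]
    - [0,0,0.2]
    - [0,0,0.2]
    - [0,0,0.2]
    - [0,0,0.2]
    - [0,0,0.2]
    - [0,0,0.2]
    - [0,0,0.2]
    - [0,0,0.2]
    - [0,0,0]
    - [0,0,0]
    - [0,0,0]
    - [0,0,0]
    - [0,0,0]
    - [0,0,0]
    - [0,0,0]
    - [0,0,0]
    - [0,0,0]

```text
t: 11.02
tcp_pos: [0.4162, -0.1808, 0.3543]
tcp_rot: [[-0.93, 0.367, -0.0], [0.367, 0.93, 0.0], [0.0, 0.0, -1.0]]
ft_force: [-0.4, -1.3, -6.1]
grip_width: 0.0156
grip_force: 58.0
```

```bash
python3 - <<'E'
from m import *
plan([.4155,-.1948,.2342],68.7)
E
```

```text
t 11.02 tcp [ 0.4162 -0.1808  0.3543] y-yaw 68.45 F [-0.38 -1.31 -6.1 ] w 0.0156 gf 58.0 q [ 0.98  0.16 -0.8   1.94  0.13  1.1   1.33]
shift units [-0.029 -0.559 -4.805] turn units [-0.005 -0.001  0.062]
```

Call:
apply_moves:
  linear:
    - [0,-0.2,0]
    - [0,-0.36,0]
    - [0,0,-0.3]
    - [0,0,-0.5]
    - [0,0,-0.6]
    - [0,0,-0.6]
    - [0,0,-0.6]
    - [0,0,-0.6]
    - [0,0,-0.5]
    - [0,0,-0.4]
    - [0,0,-0.2]
    - [0,0,-0.1]
    - [0,0,0]
    - [0,0,0]
    - [0,0,0]
    - [0,0,0]
    - [0,0,0]
  rot:
    - [0,0,0.06]
    - [0,0,0]
    - [0,0,0]
    - [0,0,0]
    - [0,0,0]
    - [0,0,0]
    - [0,0,0]
    - [0,0,0]
    - [0,0,0]
    - [0,0,0]
    - [0,0,0]
    - [0,0,0]
    - [0,0,0]
    - [0,0,0]
    - [0,0,0]
    - [0,0,0]
    - [0,0,0]

```text
t: 12.43
tcp_pos: [0.4163, -0.1943, 0.245]
tcp_rot: [[-0.932, 0.363, 0.001], [0.363, 0.932, -0.001], [-0.001, -0.0, -1.0]]
ft_force: [0.4, -0.5, -6.2]
grip_width: 0.0156
grip_force: 58.0
```

```bash
python3 - <<'E'
from m import *
plan([.4155,-.1948,.2342],68.7)
s=cams.read_camera("side");cv2.imwrite("pics/s5.png",s);cv2.imwrite("pics/t5.png",cams.read_camera("top"))
cv2.imwrite("pics/e1.png",cv2.resize(s[110:290,240:480],None,fx=3.33,fy=3.33,interpolation=2))
E
```

```text
t 12.43 tcp [ 0.4163 -0.1943  0.245 ] y-yaw 68.73 F [ 0.38 -0.48 -6.23] w 0.0156 gf 58.0 q [ 0.92  0.29 -0.76  2.09  0.26  0.85  1.21]
shift units [-0.03  -0.018 -0.43 ] turn units [ 0.008  0.011 -0.007]
```

View pics/e1.png

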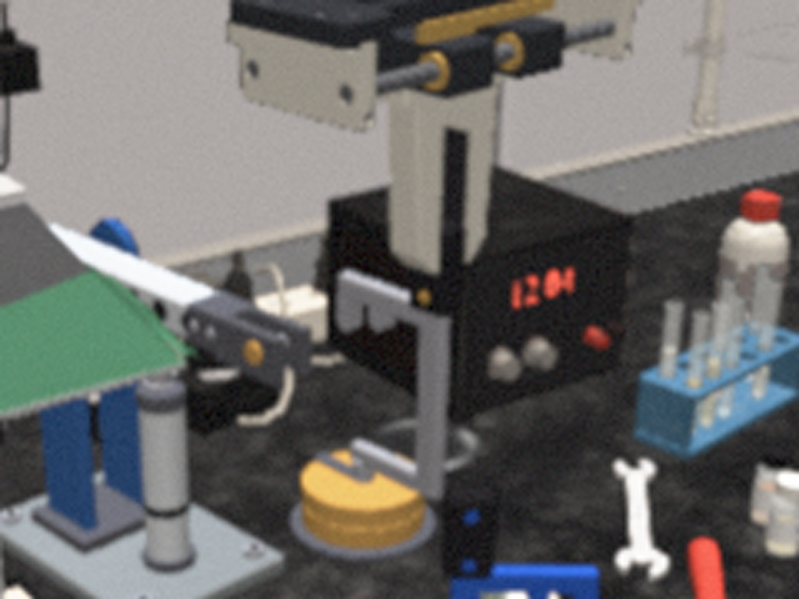

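The picture shows the hanger upright in front of the fork, notch at side (349,201) and fork pin head at (316,216). I fit the held hanger and compute where the notch sits relative to the pin.

```bash
cat > held.py <<'E'
from tilt import *
def held(C,tcp,yaw=np.radians(68.7-90)):
    base=np.r_[tcp[:2],yaw]; 
    def pose(q): # grip at tcp + offset
        return lambda Lp: place([tcp[0],tcp[1],yaw,tcp[2]+.0188],(np.atleast_2d(Lp)-G)@R.from_euler("y",q[0]).as_matrix().T+[q[1],0,q[2]])
    f=lambda q:np.concatenate([(proj("side",pose(q)(l))[0]-p) for l,p in C])
    r=least_squares(f,[0,0,0],loss="soft_l1");return r.x,f(r.x).reshape(-1,2).round(1).tolist(),pose(r.x)
E
python3 - <<'E'
from held import *
E=lambda u,v:(240+u/3.333-.35,110+v/3.333-.35)
C=[((.011,.004,.108),E(349,333)),((-.011,.004,.115),E(381,331)),((-.038,.004,.048),E(417,478)),((-.038,.004,.125),E(420,318)),((0,0,.002),E(364,519))]
q,r,ps=held(C,[.4163,-.1943,.245]);print(q.round(4),r)
seat=ps((0,0,.125))[0];print("seat",seat.round(4))
pin=np.array([.5227,-.2366,.194]);d=np.array([np.cos(-.3717),np.sin(-.3717),0]);n=np.array([-d[1],d[0],0])
print("along",(pin-seat)@d,"lat",(pin-seat)@n,"up",seat[2]-pin[2],"tilt deg",np.degrees(q[0]))
# ECC-free check of the pin head from side
for z in(.186,.19,.194):print(z,proj("side",place([pin[0],pin[1],-.3717],(0,.0165,z)))[0].round(1), "obs",E(254,351))
E
```

```text
[-0.006  -0.0022  0.0011] [[-0.4, -0.8], [-0.3, -0.2], [-0.2, -1.5], [0.6, 2.9], [0.3, 0.9]]
seat [ 0.4563 -0.2099  0.2362]
along 0.07156117965578387 lat -0.0007645532218270595 up 0.042204008487546546 tilt deg -0.3465797019341857
0.186 [314.6 218.3] obs (315.8576207620762, 214.9605310531053)
0.19 [314.6 216.2] obs (315.8576207620762, 214.9605310531053)
0.194 [314.5 214.1] obs (315.8576207620762, 214.9605310531053)
```

```bash
python3 - <<'E'
from held import *
E=lambda u,v:np.array((240+u/3.333-.35,110+v/3.333-.35))
d=np.array([np.cos(-.3717),np.sin(-.3717),0]);n=np.array([-d[1],d[0],0]);pin=np.array([.5227,-.2366,.190])
# subpixel centroid of brass pin head in side image (all three frames)
for f in("side0","s5"):
    im=cv2.imread(f"pics/{f}.png").astype(float)[205:225,305:328]
    w=np.clip(im[...,2]-im[...,0]-25,0,None);yy,xx=np.mgrid[205:225,305:328];c=np.array([(w*xx).sum(),(w*yy).sum()])/w.sum();print(f,"head",c.round(2),w.max())
r=least_squares(lambda a:proj("side",pin+a[0]*d+a[1]*n+.0165*n)[0]-c,[0,0]);print("pin corr side (along,lat)",r.x.round(4))
im=cv2.imread("pics/side0.png")
C=[((.011,.004,.108),E(349,333)),((-.011,.004,.115),E(381,331)),((-.038,.004,.048),E(417,478)),((0,0,.002),E(364,519))]
t=np.array([.4163,-.1943,.2638])
for tilt in (0,.023,.046):
    f=lambda a:np.concatenate([proj("side",place([t[0],t[1],-.3717,t[2]],(np.array([l])-G)@R.from_euler("y",tilt).as_matrix().T+[a[0],a[1],0]))[0]-p for l,p in C])
    r=least_squares(f,[0,0]);print(tilt,"hanger corr (dx,dy)",r.x.round(4),r.cost.round(2),f(r.x).reshape(-1,2).round(1).tolist())
q=least_squares(lambda a:np.r_[proj("top",pin+a[0]*d+a[1]*n+.0165*n)[0]-T(81,276),proj("top",pin+a[0]*d+a[1]*n-.0165*n)[0]-T(155,307),proj("side",pin+a[0]*d+a[1]*n+.0165*n)[0]-c],[0,0]);print("joint pin corr",q.x.round(4),q.fun.round(1))
E
```

```text
side0 head [315.79 215.05] 84.0
s5 head [315.79 215.04] 83.0
pin corr side (along,lat) [ 0.0021 -0.0047]
0 hanger corr (dx,dy) [-0.001  -0.0011] 2.06 [[-0.3, -0.3], [-0.3, 0.2], [-0.0, -1.3], [0.7, 1.3]]
0.023 hanger corr (dx,dy) [ 0.0021 -0.0024] 4.0 [[-0.7, -0.2], [-0.7, 0.1], [0.2, -1.6], [1.3, 1.7]]
0.046 hanger corr (dx,dy) [ 0.0052 -0.0035] 6.97 [[-1.0, -0.0], [-1.2, -0.1], [0.4, -1.9], [1.9, 2.0]]
joint pin corr [-0.001  -0.0003] [-0.8  0.   1.6  0.4 -0.7  1.3]
```

Call:
apply_moves:
  linear:
    - [0,0,-0.22]
    - [0,0,-0.22]
    - [0.15,-0.06,0]
    - [0.15,-0.06,0]
    - [0.15,-0.06,0]
    - [0.15,-0.06,0]
    - [0.15,-0.06,0]
    - [0.15,-0.06,0]
    - [0.15,-0.06,0]
    - [0.15,-0.06,0]
    - [0.15,-0.06,0]
    - [0.15,-0.06,0]
    - [0.15,-0.06,0]
    - [0.15,-0.07,0]
    - [0.15,-0.07,0]
    - [0.15,-0.07,0]
    - [0.15,-0.07,0]
    - [0.15,-0.07,0]
    - [0.12,-0.04,0]
    - [0.11,-0.034,0]
  rot:
    - [0,0,0]
    - [0,0,0]
    - [0,0,0]
    - [0,0,0]
    - [0,0,0]
    - [0,0,0]
    - [0,0,0]
    - [0,0,0]
    - [0,0,0]
    - [0,0,0]
    - [0,0,0]
    - [0,0,0]
    - [0,0,0]
    - [0,0,0]
    - [0,0,0]
    - [0,0,0]
    - [0,0,0]
    - [0,0,0]
    - [0,0,0]
    - [0,0,0]

```text
t: 14.2
tcp_pos: [0.4822, -0.2215, 0.2335]
tcp_rot: [[-0.932, 0.363, 0.0], [0.363, 0.932, 0.0], [-0.0, 0.0, -1.0]]
ft_force: [-0.1, -0.7, -5.9]
grip_width: 0.0158
grip_force: 58.0
```

Call:
apply_moves:
  linear:
    - [0,0,0]
    - [0,0,0]
    - [0,0,0]
    - [0,0,0]
  rot:
    - [0,0,0]
    - [0,0,0]
    - [0,0,0]
    - [0,0,0]

```text
t: 14.53
tcp_pos: [0.4816, -0.2213, 0.2335]
tcp_rot: [[-0.932, 0.363, -0.0], [0.363, 0.932, -0.0], [0.0, -0.0, -1.0]]
ft_force: [-0.1, 0.1, -5.4]
grip_width: 0.0152
grip_force: 58.0
```

```bash
python3 - <<'E'
from held import *
plan([.482,-.2214,.2342],68.7)
s=cams.read_camera("side");cv2.imwrite("pics/s6.png",s);t=cams.read_camera("top");cv2.imwrite("pics/t6.png",t)
a=cv2.resize(s[165:255,280:380],None,fx=6,fy=6,interpolation=2)   # 600x540
b=cv2.resize(t[190:280,270:303],None,fx=6,fy=6,interpolation=2)    # 198x540
cv2.imwrite("pics/e2.png",np.hstack([a,b]));print(a.shape,b.shape)
E
```

```text
t 14.53 tcp [ 0.4816 -0.2213  0.2335] y-yaw 68.74 F [-0.05  0.13 -5.42] w 0.0152 gf 58.0 q [ 0.85  0.4  -0.71  1.97  0.33  0.89  1.17]
shift units [ 0.015 -0.006  0.027] turn units [ 0.001 -0.002 -0.01 ]
(540, 600, 3) (540, 198, 3)
```

View pics/e2.png

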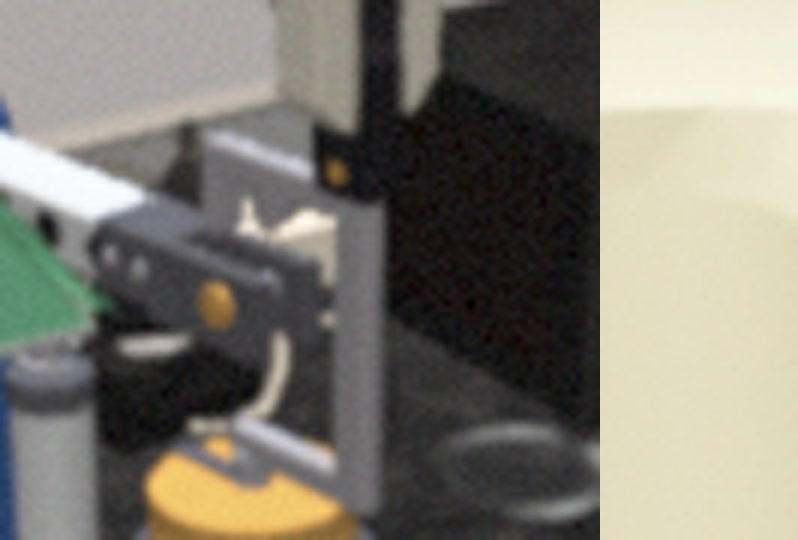

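The hook is poised over the fork: limb tip at side (314,188), notch apex about (321,197.5), pin head at (315.8,215). The top view is blocked by the arm. I compare with the aligned prediction.

```bash
python3 - <<'E'
from held import *
from scipy.optimize import brute
d=np.array([np.cos(-.3717),np.sin(-.3717),0]);n=np.array([-d[1],d[0],0]);pin=np.array([.5227,-.2366,.190]);t=np.array([.4816,-.2213,.2523])
V=lambda u,v:np.array((280+u/6-.4,165+v/6-.4))
for yh in(.0145,.0175):
  c=np.array([315.79,215.05])
  r=least_squares(lambda a:proj("side",pin+a[0]*d+a[1]*n+yh*n)[0]-c,[0,0]);print("pin corr",yh,r.x.round(4))
pose=lambda a,tilt,l:place([t[0],t[1],-.3717,t[2]],(np.array([l])-G)@R.from_euler("y",tilt).as_matrix().T+[a[0],a[1],0])
pts={"tiptop_near":(.016,.004,.137),"notch near":(0,.004,.125),"notch far":(0,-.004,.125),"inner low":(-.038,.004,.048),"outer top":(-.052,.004,.132),"outer low":(-.052,.004,.045),"inner top":(-.038,.004,.125),"lip bot":(.011,.004,.108),"grip bot near":(-.045,.008,.132)}
for tl in(0,.03):
  print(tl,{k:((proj("side",pose((0,0),tl,p))[0]+.4-[280,165])*6).round(0).tolist() for k,p in pts.items()})
E
```

```text
pin corr 0.0145 [ 0.0021 -0.0027]
pin corr 0.0175 [ 0.0021 -0.0057]
0 {'tiptop_near': [202.0, 136.0], 'notch near': [239.0, 189.0], 'notch far': [260.0, 182.0], 'inner low': [330.0, 472.0], 'outer top': [366.0, 216.0], 'outer low': [364.0, 497.0], 'inner top': [330.0, 226.0], 'lip bot': [215.0, 233.0], 'grip bot near': [337.0, 213.0]}
0.03 {'tiptop_near': [203.0, 142.0], 'notch near': [242.0, 194.0], 'notch far': [262.0, 187.0], 'inner low': [338.0, 476.0], 'outer top': [367.0, 216.0], 'outer low': [372.0, 500.0], 'inner top': [333.0, 227.0], 'lip bot': [218.0, 240.0], 'grip bot near': [339.0, 214.0]}
```

Call:
apply_moves:
  linear:
    - [0,0,-0.08]
    - [0,0,-0.08]
    - [0,0,-0.08]
    - [0,0,-0.08]
    - [0,0,-0.08]
    - [0,0,-0.08]
    - [0,0,-0.08]
    - [0,0,-0.08]
    - [0,0,0]
    - [0,0,0]
  rot:
    - [0,0,0]
    - [0,0,0]
    - [0,0,0]
    - [0,0,0]
    - [0,0,0]
    - [0,0,0]
    - [0,0,0]
    - [0,0,0]
    - [0,0,0]
    - [0,0,0]

```text
t: 15.47
tcp_pos: [0.4818, -0.2213, 0.2174]
tcp_rot: [[-0.932, 0.363, -0.0], [0.363, 0.932, 0.0], [0.0, 0.0, -1.0]]
ft_force: [-1.2, 0.8, -5.9]
grip_width: 0.0154
grip_force: 58.0
```

Call:
apply_moves:
  linear:
    - [0,0,-0.08]
    - [0,0,-0.08]
    - [0,0,-0.08]
    - [0,0,-0.08]
    - [0,0,0]
    - [0,0,0]
  rot:
    - [0,0,0]
    - [0,0,0]
    - [0,0,0]
    - [0,0,0]
    - [0,0,0]
    - [0,0,0]

```text
t: 15.97
tcp_pos: [0.4818, -0.2213, 0.2094]
tcp_rot: [[-0.932, 0.363, -0.0], [0.363, 0.932, 0.0], [0.0, 0.0, -1.0]]
ft_force: [-0.5, -0.1, -5.6]
grip_width: 0.0156
grip_force: 58.0
```

```bash
cat > look.py <<'E'
from held import *
import sys
s=bot.state();print(round(s["t"],2),np.round(s["tcp_pos"],4),np.round(s["ft_force"],2),np.round(s["torque"],2))
im=cams.read_camera("side");cv2.imwrite(f"pics/{sys.argv[1]}.png",im);im=im.astype(float)
w=np.clip(im[205:240,305:328,2]-im[205:240,305:328,0]-25,0,None);yy,xx=np.mgrid[205:240,305:328];print("head",((w*xx).sum()/w.sum()).round(2),((w*yy).sum()/w.sum()).round(2),w.sum())
E
python3 look.py s7
```

```text
15.97 [ 0.4818 -0.2213  0.2094] [-0.53 -0.15 -5.63] [0.05 0.07 0.03]
head 315.81 215.08 1813.0
```

Lip and tooth have passed the pin with no force and the head hasn't moved. I continue slowly until the seat contacts.

Call:
apply_moves:
  linear:
    - [0,0,-0.04]
    - [0,0,-0.04]
    - [0,0,-0.04]
    - [0,0,-0.04]
    - [0,0,-0.04]
    - [0,0,-0.04]
    - [0,0,-0.04]
    - [0,0,0]
    - [0,0,0]
    - [0,0,0]
    - [0,0,0]
  rot:
    - [0,0,0]
    - [0,0,0]
    - [0,0,0]
    - [0,0,0]
    - [0,0,0]
    - [0,0,0]
    - [0,0,0]
    - [0,0,0]
    - [0,0,0]
    - [0,0,0]
    - [0,0,0]

```text
t: 16.93
tcp_pos: [0.4816, -0.2213, 0.2025]
tcp_rot: [[-0.932, 0.363, -0.0], [0.363, 0.932, -0.0], [0.0, -0.0, -1.0]]
ft_force: [-2.4, 1.2, -4.8]
grip_width: 0.0157
grip_force: 58.0
```

```bash
python3 look.py s8
```

```text
16.93 [ 0.4816 -0.2213  0.2025] [-2.35  1.23 -4.81] [0.29 0.54 0.02]
head 315.82 216.11 1815.0
```

The seat is contacting (the head sank about 2 mm). A −d side force of about 2.6 N says the hanger sits slightly too far toward the column, so I ease it back.

Call:
apply_moves:
  linear:
    - [-0.02,0.01,0]
    - [-0.02,0.01,0]
    - [-0.02,0.005,0]
    - [0,0,0]
    - [0,0,0]
    - [0,0,0]
  rot:
    - [0,0,0]
    - [0,0,0]
    - [0,0,0]
    - [0,0,0]
    - [0,0,0]
    - [0,0,0]

```text
t: 17.48
tcp_pos: [0.4807, -0.2207, 0.2026]
tcp_rot: [[-0.932, 0.363, 0.001], [0.363, 0.932, -0.0], [-0.001, 0.0, -1.0]]
ft_force: [0.6, -0.6, -5.0]
grip_width: 0.0156
grip_force: 58.0
```

```bash
python3 look.py s9
```

```text
17.48 [ 0.4807 -0.2207  0.2026] [ 0.57 -0.55 -4.99] [-0.03 -0.21  0.01]
head 315.81 215.68 1856.0
```

Call:
apply_moves:
  linear:
    - [0,0,-0.04]
    - [0,0,-0.04]
    - [0,0,-0.04]
    - [0,0,-0.04]
    - [0,0,-0.04]
    - [0,0,-0.04]
    - [0.005,-0.002,-0.04]
    - [0.005,-0.002,-0.04]
    - [0.005,-0.002,-0.04]
    - [0.005,-0.002,-0.04]
    - [0,0,0]
    - [0,0,0]
    - [0,0,0]
  rot:
    - [0,0,0]
    - [0,0,0]
    - [0,0,0]
    - [0,0,0]
    - [0,0,0]
    - [0,0,0]
    - [0,0,0]
    - [0,0,0]
    - [0,0,0]
    - [0,0,0]
    - [0,0,0]
    - [0,0,0]
    - [0,0,0]

```text
t: 18.62
tcp_pos: [0.4807, -0.2208, 0.1925]
tcp_rot: [[-0.932, 0.363, -0.0], [0.363, 0.932, 0.0], [0.0, 0.0, -1.0]]
ft_force: [0.2, 0.0, -3.4]
grip_width: 0.0155
grip_force: 58.0
```

```bash
python3 look.py s10
```

```text
18.62 [ 0.4807 -0.2208  0.1925] [ 0.21  0.   -3.43] [ 0.18 -0.12  0.03]
head 315.85 220.9 1824.0
```

Load is transferring smoothly. Fz has gone from −5.5 to −3.4 N, and the pin follows the hook 1:1.

Call:
apply_moves:
  linear:
    - [0.004,-0.0015,-0.04]
    - [0.004,-0.0015,-0.04]
    - [0.004,-0.0015,-0.04]
    - [0.004,-0.0015,-0.04]
    - [0.004,-0.0015,-0.04]
    - [0.004,-0.0015,-0.04]
    - [0.004,-0.0015,-0.04]
    - [0.004,-0.0015,-0.04]
    - [0.004,-0.0015,-0.04]
    - [0.004,-0.0015,-0.04]
    - [0.004,-0.0015,-0.04]
    - [0.004,-0.0015,-0.04]
    - [0,0,0]
    - [0,0,0]
    - [0,0,0]
  rot:
    - [0,0,0]
    - [0,0,0]
    - [0,0,0]
    - [0,0,0]
    - [0,0,0]
    - [0,0,0]
    - [0,0,0]
    - [0,0,0]
    - [0,0,0]
    - [0,0,0]
    - [0,0,0]
    - [0,0,0]
    - [0,0,0]
    - [0,0,0]
    - [0,0,0]

```text
t: 19.92
tcp_pos: [0.4819, -0.2213, 0.1805]
tcp_rot: [[-0.932, 0.363, -0.0], [0.363, 0.932, 0.0], [0.0, -0.0, -1.0]]
ft_force: [-2.3, 2.0, -2.2]
grip_width: 0.0158
grip_force: 58.0
```

```bash
python3 look.py s11
```

```text
19.92 [ 0.4819 -0.2213  0.1805] [-2.29  2.01 -2.2 ] [0.49 0.6  0.04]
head 315.47 226.93 1689.0
```

Call:
apply_moves:
  linear:
    - [-0.015,0.006,0]
    - [-0.015,0.006,0]
    - [-0.015,0.006,0]
    - [0,0,0]
    - [0,0,0]
    - [0,0,0]
  rot:
    - [0,0,0]
    - [0,0,0]
    - [0,0,0]
    - [0,0,0]
    - [0,0,0]
    - [0,0,0]

```text
t: 20.47
tcp_pos: [0.4815, -0.2211, 0.1807]
tcp_rot: [[-0.932, 0.363, 0.001], [0.363, 0.932, -0.0], [-0.001, 0.0, -1.0]]
ft_force: [0.2, -0.5, -0.4]
grip_width: 0.0155
grip_force: 58.0
```

Call:
apply_moves:
  linear:
    - [0,0,-0.04]
    - [0,0,-0.04]
    - [0,0,-0.04]
    - [0,0,-0.04]
    - [0,0,-0.04]
    - [0,0,-0.04]
    - [0,0,0]
    - [0,0,0]
    - [0,0,0]
  rot:
    - [0,0,0]
    - [0,0,0]
    - [0,0,0]
    - [0,0,0]
    - [0,0,0]
    - [0,0,0]
    - [0,0,0]
    - [0,0,0]
    - [0,0,0]

```text
t: 21.22
tcp_pos: [0.4815, -0.221, 0.1748]
tcp_rot: [[-0.932, 0.363, 0.001], [0.363, 0.932, -0.0], [-0.001, 0.0, -1.0]]
ft_force: [5.0, -2.2, 1.4]
grip_width: 0.0154
grip_force: 58.0
```

```bash
python3 look.py s12
```

```text
21.22 [ 0.4815 -0.221   0.1748] [ 4.95 -2.2   1.36] [-0.41 -1.24 -0.03]
head 315.17 229.36 1664.0
```

Slightly past balance. I come up 4.5 mm and ease toward the column.

Call:
apply_moves:
  linear:
    - [0.01,-0.004,0.04]
    - [0.01,-0.004,0.04]
    - [0,0,0.04]
    - [0,0,0.04]
    - [0,0,0.02]
    - [0,0,0]
    - [0,0,0]
    - [0,0,0]
  rot:
    - [0,0,0]
    - [0,0,0]
    - [0,0,0]
    - [0,0,0]
    - [0,0,0]
    - [0,0,0]
    - [0,0,0]
    - [0,0,0]

```text
t: 21.93
tcp_pos: [0.481, -0.221, 0.1789]
tcp_rot: [[-0.932, 0.363, -0.001], [0.363, 0.932, 0.0], [0.001, -0.0, -1.0]]
ft_force: [1.9, 0.7, -0.4]
grip_width: 0.016
grip_force: 58.0
```

```bash
python3 look.py s13
```

```text
21.93 [ 0.481  -0.221   0.1789] [ 1.95  0.74 -0.35] [ 0.04 -0.62  0.08]
head 315.37 227.31 1720.0
```

Call:
apply_moves:
  linear:
    - [0.012,0.004,-0.02]
    - [0.012,0.004,-0.02]
    - [0,0,0]
    - [0,0,0]
    - [0,0,0]
    - [0,0,0]
  rot:
    - [0,0,0]
    - [0,0,0]
    - [0,0,0]
    - [0,0,0]
    - [0,0,0]
    - [0,0,0]

```text
t: 22.48
tcp_pos: [0.4815, -0.2209, 0.1779]
tcp_rot: [[-0.932, 0.363, -0.001], [0.363, 0.932, 0.0], [0.001, -0.0, -1.0]]
ft_force: [-0.4, -0.4, -2.0]
grip_width: 0.0154
grip_force: 58.0
```

Call:
apply_moves:
  linear:
    - [0,0,0]
    - [0,0,0]
    - [0,0,0]
    - [0,0,0]
    - [0,0,0]
    - [0,0,0]
  rot:
    - [0,0,0]
    - [0,0,0]
    - [0,0,0]
    - [0,0,0]
    - [0,0,0]
    - [0,0,0]
  grip_force: 20

```text
t: 22.98
tcp_pos: [0.4818, -0.2207, 0.1779]
tcp_rot: [[-0.932, 0.363, -0.0], [0.363, 0.932, 0.0], [0.0, 0.0, -1.0]]
ft_force: [-3.0, 0.9, -1.9]
grip_width: 0.0158
grip_force: 20.0
```

```bash
python3 look.py s14
```

```text
22.98 [ 0.4818 -0.2207  0.1779] [-2.99  0.92 -1.85] [ 0.4   0.25 -0.02]
head 315.45 228.09 1779.0
```

Call:
apply_moves:
  linear:
    - [-0.01,0.004,0]
    - [-0.01,0.003,0]
    - [0,0,0]
    - [0,0,0]
    - [0,0,0]
    - [0,0,0]
  rot:
    - [0,0,0]
    - [0,0,0]
    - [0,0,0]
    - [0,0,0]
    - [0,0,0]
    - [0,0,0]

```text
t: 23.53
tcp_pos: [0.4816, -0.2207, 0.1781]
tcp_rot: [[-0.932, 0.363, 0.0], [0.363, 0.932, -0.0], [-0.0, 0.0, -1.0]]
ft_force: [0.0, 0.8, -0.6]
grip_width: 0.0157
grip_force: 20.0
```

```bash
cat >> look.py <<'E'
F=[];Q=[]
for i in range(5): cams.read_camera("side");b=bot.state();F.append(b["ft_force"]);Q.append(b["torque"])
F=np.array(F);d=np.array([.932,-.363,0]);n=np.array([.363,.932,0]);print("F mean",F.mean(0).round(2),"std",F.std(0).round(2),"along",(F.mean(0)@d).round(2),"lat",(F.mean(0)@n).round(2),"M along n",(np.mean(Q,0)@n).round(2))
E
python3 look.py s15
```

```text
23.53 [ 0.4816 -0.2207  0.1781] [ 0.03  0.78 -0.62] [ 0.3   0.02 -0.01]
head 315.33 227.86 1786.0
F mean [-0.96  0.86 -0.55] std [0.32 0.13 0.47] along -1.21 lat 0.45 M along n 0.13
```

Call:
apply_moves:
  linear:
    - [-0.008,0.003,-0.03]
    - [0,0,-0.03]
    - [0,0,-0.03]
    - [0,0,0]
    - [0,0,0]
    - [0,0,0]
  rot:
    - [0,0,0]
    - [0,0,0]
    - [0,0,0]
    - [0,0,0]
    - [0,0,0]
    - [0,0,0]

```text
t: 24.33
tcp_pos: [0.4817, -0.2207, 0.1759]
tcp_rot: [[-0.932, 0.363, 0.001], [0.363, 0.932, -0.0], [-0.001, 0.0, -1.0]]
ft_force: [1.1, -0.0, -0.2]
grip_width: 0.0157
grip_force: 20.0
```

```bash
python3 look.py s16
```

```text
24.33 [ 0.4817 -0.2207  0.1759] [ 1.11 -0.02 -0.17] [ 0.12 -0.46  0.03]
head 315.32 228.95 1802.0
F mean [ 1.7   0.11 -0.42] std [0.39 0.53 0.48] along 1.54 lat 0.72 M along n -0.54
```

Close to balance. I ramp the grip down in stages so that any leftover load slips gradually.

Call:
apply_moves:
  linear:
    - [0.006,-0.002,0]
    - [0,0,0]
    - [0,0,0]
    - [0,0,0]
  rot:
    - [0,0,0]
    - [0,0,0]
    - [0,0,0]
    - [0,0,0]
  grip_force: 10

```text
t: 24.97
tcp_pos: [0.4815, -0.2207, 0.1758]
tcp_rot: [[-0.932, 0.363, 0.0], [0.363, 0.932, -0.0], [-0.0, 0.0, -1.0]]
ft_force: [2.1, -0.1, -0.3]
grip_width: 0.016
grip_force: 10.0
```

Call:
apply_moves:
  linear:
    - [0,0,0]
    - [0,0,0]
    - [0,0,0]
    - [0,0,0]
  rot:
    - [0,0,0]
    - [0,0,0]
    - [0,0,0]
    - [0,0,0]
  grip_force: 6

```text
t: 25.3
tcp_pos: [0.4812, -0.2207, 0.1757]
tcp_rot: [[-0.932, 0.363, -0.0], [0.363, 0.932, 0.0], [0.0, -0.0, -1.0]]
ft_force: [0.5, 0.5, -0.5]
grip_width: 0.0158
grip_force: 6.0
```

Call:
apply_moves:
  linear:
    - [0,0,0]
    - [0,0,0]
    - [0,0,0]
    - [0,0,0]
    - [0,0,0]
    - [0,0,0]
  rot:
    - [0,0,0]
    - [0,0,0]
    - [0,0,0]
    - [0,0,0]
    - [0,0,0]
    - [0,0,0]
  grip_force: 3

```text
t: 25.8
tcp_pos: [0.4812, -0.2207, 0.1757]
tcp_rot: [[-0.932, 0.363, -0.0], [0.363, 0.932, 0.0], [0.0, -0.0, -1.0]]
ft_force: [0.5, 1.3, 0.2]
grip_width: 0.0161
grip_force: 3.0
```

```bash
python3 look.py s17
```

```text
25.8 [ 0.4812 -0.2207  0.1757] [0.47 1.32 0.23] [ 0.17 -0.14  0.03]
head 315.32 228.88 1723.0
F mean [-0.31 -0.    0.1 ] std [0.42 0.26 0.56] along -0.29 lat -0.11 M along n -0.01
```

All forces are near zero. I open just slightly and watch the pin.

Call:
apply_moves:
  linear:
    - [0,0,0]
    - [0,0,0]
    - [0,0,0]
    - [0,0,0]
    - [0,0,0]
    - [0,0,0]
  rot:
    - [0,0,0]
    - [0,0,0]
    - [0,0,0]
    - [0,0,0]
    - [0,0,0]
    - [0,0,0]
  hand: 0.25

```text
t: 26.6
tcp_pos: [0.4815, -0.2207, 0.1758]
tcp_rot: [[-0.932, 0.363, 0.0], [0.363, 0.932, -0.0], [-0.0, -0.0, -1.0]]
ft_force: [-0.2, -0.8, -0.4]
grip_width: 0.0234
grip_force: 0.0
```

```bash
python3 look.py s18; python3 look.py s19
```

```text
26.6 [ 0.4815 -0.2207  0.1758] [-0.2  -0.77 -0.41] [ 0.01 -0.17  0.03]
head 315.25 229.89 1744.0
F mean [-0.26  0.14  0.06] std [0.35 0.15 0.17] along -0.29 lat 0.04 M along n -0.14
26.9 [ 0.4814 -0.2207  0.1758] [-0.2   0.23 -0.11] [-0.01 -0.17 -0.03]
head 315.31 229.7 1706.0
F mean [ 0.09 -0.03  0.14] std [0.67 0.38 0.44] along 0.1 lat 0.01 M along n -0.12
```

Released: the pin settled only about 2 mm with no bounce. I open further and withdraw straight up.

Call:
apply_moves:
  linear:
    - [0,0,0]
    - [0,0,0]
    - [0,0,0]
    - [0,0,0]
    - [0,0,0.1]
    - [0,0,0.2]
    - [0,0,0.3]
    - [0,0,0.4]
    - [0,0,0.4]
    - [0,0,0.4]
    - [0,0,0.4]
    - [0,0,0.4]
    - [0,0,0.4]
    - [0,0,0.3]
    - [0,0,0.2]
    - [0,0,0]
    - [0,0,0]
  rot:
    - [0,0,0]
    - [0,0,0]
    - [0,0,0]
    - [0,0,0]
    - [0,0,0]
    - [0,0,0]
    - [0,0,0]
    - [0,0,0]
    - [0,0,0]
    - [0,0,0]
    - [0,0,0]
    - [0,0,0]
    - [0,0,0]
    - [0,0,0]
    - [0,0,0]
    - [0,0,0]
    - [0,0,0]
  hand: 0.4

```text
t: 28.62
tcp_pos: [0.4814, -0.2208, 0.2633]
tcp_rot: [[-0.932, 0.363, 0.0], [0.363, 0.932, -0.0], [-0.0, -0.0, -1.0]]
ft_force: [0.1, 0.2, 0.1]
grip_width: 0.0371
grip_force: 0.0
```

```bash
python3 look.py s20; python3 look.py s21; python3 - <<'E'
import cv2
cv2.imwrite("pics/f1.png",cv2.resize(cv2.imread("pics/s21.png")[120:320,220:460],None,fx=3,fy=3,interpolation=2))
E
```

```text
28.62 [ 0.4814 -0.2208  0.2633] [0.1  0.16 0.09] [ 0.01 -0.17 -0.01]
head 315.14 229.96 1776.0
F mean [ 0.16 -0.47  0.09] std [0.2  0.51 0.3 ] along 0.32 lat -0.38 M along n -0.15
28.92 [ 0.4813 -0.2207  0.2629] [-0.04 -0.54 -0.46] [ 0.04 -0.17 -0.01]
head 315.1 230.14 1704.0
F mean [-0.14  0.1   0.09] std [0.2  0.44 0.52] along -0.17 lat 0.04 M along n -0.14
```

View pics/f1.png

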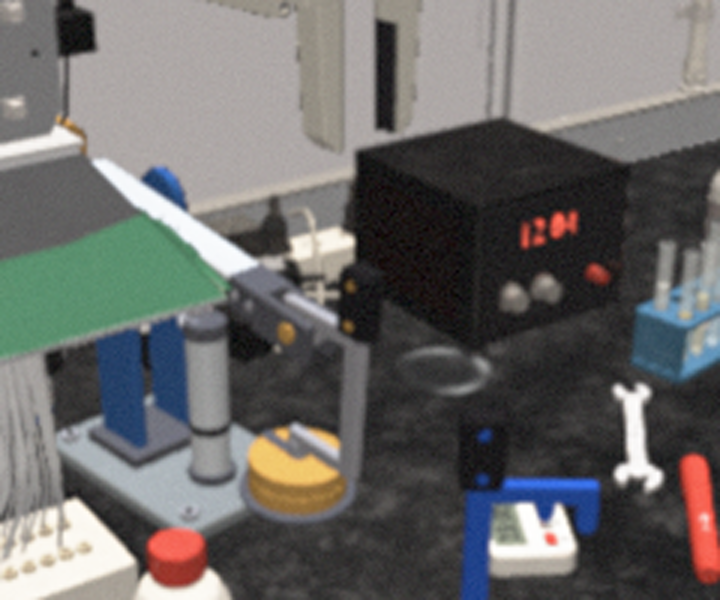

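The hanger hangs upright in the fork with the gripper clear above it (pan at side about (318,275), grip at (340,220)). Bystanders are in place. I wait, check stillness, and hand in.

Call:
apply_moves:
  linear:
    - [0,0,0.3]
    - [0,0,0.4]
    - [0,0,0.4]
    - [0,0,0.2]
    - [0,0,0]
    - [0,0,0]
    - [0,0,0]
    - [0,0,0]
    - [0,0,0]
    - [0,0,0]
    - [0,0,0]
    - [0,0,0]
    - [0,0,0]
    - [0,0,0]
    - [0,0,0]
    - [0,0,0]
    - [0,0,0]
    - [0,0,0]
    - [0,0,0]
    - [0,0,0]
  rot:
    - [0,0,0]
    - [0,0,0]
    - [0,0,0]
    - [0,0,0]
    - [0,0,0]
    - [0,0,0]
    - [0,0,0]
    - [0,0,0]
    - [0,0,0]
    - [0,0,0]
    - [0,0,0]
    - [0,0,0]
    - [0,0,0]
    - [0,0,0]
    - [0,0,0]
    - [0,0,0]
    - [0,0,0]
    - [0,0,0]
    - [0,0,0]
    - [0,0,0]

```text
t: 30.88
tcp_pos: [0.4814, -0.2207, 0.2958]
tcp_rot: [[-0.932, 0.363, 0.0], [0.363, 0.932, -0.0], [-0.0, -0.0, -1.0]]
ft_force: [1.0, -0.0, -0.5]
grip_width: 0.0371
grip_force: 0.0
```

```bash
python3 - <<'E'
from h import *
A=[]
for i in range(14):
    im=cams.read_camera("side").astype(float)[258:292,296:342];w=np.clip(im[...,2]-im[...,0]-40,0,None);yy,xx=np.mgrid[258:292,296:342]
    A.append(((w*xx).sum()/w.sum(),(w*yy).sum()/w.sum()))
A=np.array(A);print(A.round(2).tolist(),bot.state()["t"])
if A.std(0).max()<.15: print(bot.job_done())
E
```

```text
[[316.93, 277.23], [316.95, 277.24], [316.94, 277.23], [316.94, 277.22], [316.95, 277.23], [316.94, 277.23], [316.92, 277.24], [316.93, 277.24], [316.92, 277.25], [316.92, 277.24], [316.94, 277.23], [316.94, 277.23], [316.94, 277.23], [316.93, 277.23]] 31.5833
the job is handed in; nothing more can be done
None
```

The steel hanger now hangs freely and still on the fork's cross pin, with its weight eased on before I let go (the pin sank only about 2 mm at release) and the gripper clear of it; I handed the job in at about 31.6 s.

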